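Hold the master scale slide over the light box, label up

ROBOT

A 6-joint arm with a two-finger parallel gripper is mounted at the origin on the work surface. World frame = base frame: x ahead of the robot, y to its left, z up, the work surface at z = 0. Lengths are in m, angles in rad, forces in N, time in s.
With the tool pointing down it reaches from about 0.35 to 1 m from the base axis. Payload 7.1 kg.
Tool frame: the origin (TCP) lies between the finger pads; the fingertips stand 22 mm ahead of it and the grasp point (between the pads) lies 3 mm ahead of it; z points along the fingers, y is the line along which they close (so a half turn about z gives the same grasp; the last joint's range is limited). The gripper opens to 85 mm and grips with 20 to 120 N. Pads are 22 mm wide; open, the fingers measure 114 mm over their backs; the gripper's body (76 mm by 85 mm) begins 54 mm behind the grasp point. The pads swing forward as they close: fully open they stand 13 mm farther back than shut.
Start: joints at [1.097, 0.423, 1.63, -0, 1.089, -0.019], TCP at [0.275, 0.561, 0.253] pointing down, gripper open.
Joint ranges: [-3, 3], [-0.9, 2.11], [0.09, 2.58], [-1.31, 4.45], [0.11, 2.69], [-2.54, 2.54]. Speed limits (rad/s): [2.39, 2.39, 3.01, 3.14, 3.14, 3.14].

INTERFACE

Orientations are given as a rotation vector (axis times angle).
In Python, from rig import manip gives the robot as it stands. The module is installed in compiled form; this text tells all that it offers. Calls block until the motion is done:
- manip.move_to(position, orientation): joint-space move of the TCP to a pose.
- manip.servo_line(position, orientation=None, rate=0.15): straight line of the TCP; orientation=None keeps the orientation; rate is the mean speed in m/s.
- manip.set_joints(angles): joint-space move.
- manip.command_gripper(opening, f_grip=None): finger opening in m; f_grip is the grip in N (None keeps the last); returns when the fingers have stopped.
- manip.hold(seconds).
- manip.solve_ik(position, orientation): joint angles nearest the present ones, or None.
- manip.camera(name): name is "scene" or "top" or "wrist"; returns a dict with "image" (420x560x3 uint8, red, green, blue), "fx", "fy", "cx", "cy" (pixels), "k1" (the pictures are not rectified: a ray, as slopes to the right and down, at radius r is drawn at 1 + k1 r^2 times it, then the intrinsics apply), "cam_to_world" (4x4, takes a point from camera to world coordinates); the wrist camera has in their place "mount" (4x4, takes a point from camera to tool coordinates, whose origin is the TCP and whose axes are the flange's). Camera axes: x right, y down, z forward; pixel columns grow to the right and rows downward; lengths in m; the calibration is good to about 2 mm. A picture is of the moment at which its call begins: read the wrist's pose just before it. There is no depth.
A pose or a line that the arm cannot do raises manip.IKError and nothing moves.
- manip.sign_off(): hands the job in; it is judged then, once.
Readings, each from a call of its own:
- manip.get_time(): time.
- manip.get_joint_positions(): joint angles.
- manip.get_joint_vel(): joint speeds.
- manip.get_tau(): joint torques, N m.
- manip.get_position(): TCP position.
- manip.get_ee_rot(): TCP orientation.
- manip.get_contact_force(): force on the tool from outside, world axes, zero at the start.
- manip.get_torque(): the same for the moment, N m.
- manip.get_width(): finger opening in m.
- manip.get_grip_force(): force on a finger pad.
Only numpy, scipy, OpenCV 4.12 (cv2) and the standard library are available. Lean on these libraries where they do the work, as an engineer would, in place of code of your own. Each camera call takes 0.05 s, during which the arm holds its last target. There are 200 camera calls.

TASK

Switch on the light box: press the treadle of its foot switch right down to the stop and let it up again. Then find the slide with the small corner notch in the rack - the notch marks its frosted end - and lift that slide out by its frosted end, without disturbing the other two slides or the things on the bench. Finish while still holding it, steady and touching nothing else, with the label over the middle of the light box and about a hand's breadth above it, the label face turned up: tipped at least about half-way from upright towards lying flat.

Things in the scene. Friction and masses are not known exactly. Their poses are not given: they have to be found in the camera images.
- slide: the notched slide: glass plate 115 x 8 x 52 mm high, about 0.12 kg, standing on a long edge in one slot of the rack. One end is frosted for 42 mm and has a 10 mm square notch in its upper corner; the rest is clear. Origin: middle of the lower edge. x along the plate to the frosted end (frosted x = 15.5 to 57.5 mm), y out of the label face, z up (top edge at 52 mm)
- slide_grip (a point): the place to hold the slide: on its frosted part beside the notch, mid-thickness, 8 mm below the top edge; in the slide's frame x = 33, y = 0, z = 44 mm. Axes as the slide's. One finger goes on each face
- slide_label (a point): centre of the paper label, 34 x 26 mm, on the label face of the frosted end, lower half; in the slide's frame x = 36.5, y = 4, z = 17 mm. Axes as the slide's. Seen with the label towards you and the notch at the top, notch and frosted end are on the left
- rack: black slide rack fixed to the bench, 90 (x) x 118 (y) x 30 mm high, turned any way. Origin: centre of its underside. Three slots along its x at y = -44, 0, +44 mm, 10 mm wide, 16 mm deep, hold three slides, top edges 66 mm above the bench, 36 mm of air between them: open the fingers only about 25 mm to go between. Slides lift straight up
- treadle (a joint): angle of the foot switch's treadle, rad: 0 = up, 0.22 = down on its stop. A spring returns it; about 2 N at the toe starts it, about 6.5 N brings it to the stop. Once pressed to the stop the light stays on
- treadle_toe (a point): the place to press: top of the ribbed rubber tread, mid-width (tread 56 mm wide), 75 mm from the hinge. Its x axis points along the tread to the hinge. Up, it is about 56 mm above the bench; fully down about 40 mm. Press straight down with closed fingers
- footswitch: cordless foot switch fixed to the bench, grey cast base 112 x 84 mm with a ribbed treadle hinged at its +x end between two cheeks 42 mm high. Origin: centre of its underside. The treadle slopes up towards its free toe end at -x
- lightbox: slim LED light box fixed to the bench, 150 (x) x 130 (y) x 14 mm high, white panel in an aluminium frame. Origin: centre of its underside
- lightbox_mid (a point): middle of the light box's white panel, on its upper face, 15 mm above the bench
- spare_a: another slide in the rack, same size and frame, frosted end and label, but without a notch; leave it
- spare_b: the third slide in the rack, as spare_a; leave it
- multimeter: digital multimeter lying on the bench, 180 x 85 x 46 mm; leave it where it is. Origin: on its underside
- screwdriver: screwdriver lying on the bench, 140 mm long; leave it where it is. Origin: under it, near mid-length
- pcb: circuit board lying on the bench, 100 x 75 mm, up to 20 mm high; leave it where it is. Origin: on its underside
- flux_jar: small amber glass jar, 44 mm across, 45 mm high; leave it where it is. Origin: on its underside
- solder_reel: reel of solder, 52 mm across, 36 mm high; leave it where it is. Origin: on its underside
- parts_tray: small clear parts tray, 130 x 90 x 30 mm; leave it where it is. Origin: on its underside
- rotary_switch: black rotary switch standing on the bench, 48 mm across, 42 mm high; leave it where it is. Origin: on its underside
There are look-alikes about, which are no part of the job. Of the things that look like the rack, take the one that is farthest to the robot's right at the start. Leave any pink look-alike of the spare_a alone.

How it is judged:
By the outcome, as a careful person would: the job done as asked, in the order asked, and still so for the second after the job is handed in, while the arm keeps its last pose, push and grip.
It also fails if it takes over 46 s, if anything falls off the work surface, if the arm or the gripper's body presses on something with over 40 N, if the wrist force passes 120 N, or if a joint passes its speed limit or range.

## Working session

There is one attempt and no reset: what is moved stays moved. The work goes in short steps, each a Python script; the robot and the scene stay as the last script left them, time stands still between calls to the robot, and variables do not carry over. Pictures are saved under pics/ and viewed, at most 10 in all, crops included, and the job is handed in when it is done.

```bash
mkdir -p pics; ls; python3 - <<'E'
from rig import manip
import cv2,pickle,numpy as np
d={}
for n in("scene","top","wrist"):
    d[n]=manip.camera(n); cv2.imwrite(f"pics/{n}0.png",d[n]["image"][:,:,::-1])
    print(n,{k:np.round(v,4).tolist() for k,v in d[n].items() if k!="image"})
pickle.dump(d,open("c0.pkl","wb"))
print(manip.get_position(),manip.get_ee_rot(),manip.get_time(),manip.get_width())
E
```

```text
pics
scene {'fx': 405.0266, 'fy': 405.0266, 'cx': 282.8053, 'cy': 204.186, 'k1': 0.0422, 'cam_to_world': [[0.6383, 0.577, -0.5096, 1.0175], [0.7695, -0.4604, 0.4426, -0.3802], [0.0207, -0.6746, -0.7379, 0.7262], [0.0, 0.0, 0.0, 1.0]]}
top {'fx': 390.8016, 'fy': 390.8016, 'cx': 278.4427, 'cy': 214.3267, 'k1': 0.0208, 'cam_to_world': [[-0.0274, -0.9971, 0.0707, 0.4826], [-0.9995, 0.026, -0.0195, 0.0267], [0.0176, -0.0712, -0.9973, 0.9908], [0.0, 0.0, 0.0, 1.0]]}
wrist {'fx': 360.4851, 'fy': 360.4851, 'cx': 281.0562, 'cy': 211.9663, 'k1': 0.0326, 'mount': [[0.0003, -0.9626, -0.2708, 0.0694], [1.0, 0.0005, -0.0005, 0.0001], [0.0006, -0.2708, 0.9626, -0.121], [0.0, 0.0, 0.0, 1.0]]}
[0.27434376 0.56112089 0.25272591] [-7.08153538e-01 -3.06042382e+00  1.85217477e-03] 0.15 0.08528870401542865
```

View pics/top0.png

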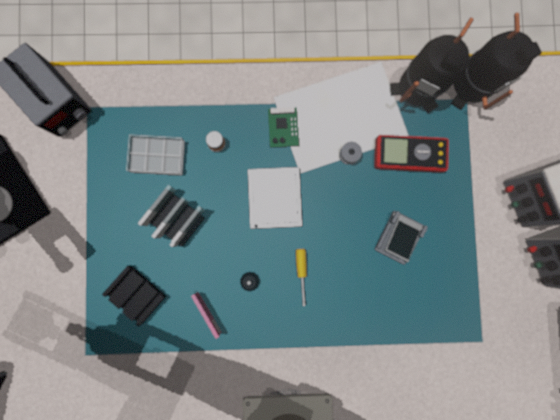

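View pics/scene0.png

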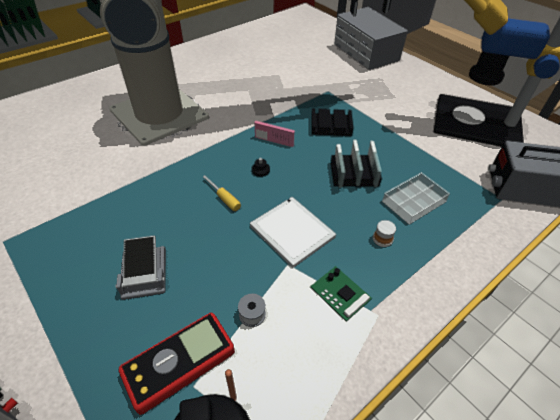

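```bash
cat > h.py <<'E'
import numpy as np,cv2
from scipy.spatial.transform import Rotation as R
from rig import manip
def ray(c,uv):
    K=np.array([[c["fx"],0,c["cx"]],[0,c["fy"],c["cy"]],[0,0,1.]])
    return cv2.undistortPoints(np.array(uv,float).reshape(-1,1,2),K,np.array([c["k1"],0,0,0.]))[:,0]
def p2w(c,uv,z):
    r=ray(c,uv); d=np.c_[r,np.ones(len(r))]@c["T"][:3,:3].T; o=c["T"][:3,3]
    return o+d*((z-o[2])/d[:,2])[:,None]
def w2p(c,P):
    q=(np.atleast_2d(P)-c["T"][:3,3])@c["T"][:3,:3]; s=q[:,:2]/q[:,2:]
    s=s*(1+c["k1"]*(s**2).sum(1,keepdims=True)); return s*c["fx"]+[c["cx"],c["cy"]]
def cam(n):
    A=np.eye(4);A[:3,:3]=R.from_rotvec(manip.get_ee_rot()).as_matrix();A[:3,3]=manip.get_position()
    c=manip.camera(n); c["T"]=A@c["mount"] if n=="wrist" else c["cam_to_world"]; return c
def down(yaw): # tool z down, tool x at yaw in world
    x=np.array([np.cos(yaw),np.sin(yaw),0]);z=np.array([0,0,-1.]);return R.from_matrix(np.c_[x,np.cross(z,x),z]).as_rotvec()
E
python3 - <<'E'
import pickle
from h import *
d=pickle.load(open("c0.pkl","rb"))
for n in("scene","top"): d[n]["T"]=d[n]["cam_to_world"]
t,s=d["top"],d["scene"]
print("rack",p2w(t,[[177,220]],.03),p2w(s,[[357,170]],.03),"foot",p2w(t,[[402,238]],.04),p2w(s,[[141,265]],.03),"box",p2w(t,[[274,198]],.015),p2w(s,[[292,231]],.015))
def z(im,x,y,w=90,h=68): return cv2.resize(im[y:y+h,x:x+w,::-1],(400,300),interpolation=cv2.INTER_CUBIC)
v=np.vstack([np.hstack([z(t["image"],130,180),z(s["image"],315,130)]),np.hstack([z(t["image"],358,204),z(s["image"],98,230)])])
cv2.imwrite("pics/z1.png",v)
E
```

```text
rack [[0.54328655 0.25659399 0.03      ]] [[0.5637127  0.25932097 0.03      ]] foot [[ 0.48432174 -0.29138364  0.04      ]] [[ 0.48610389 -0.29284555  0.03      ]] box [[0.59315159 0.01766527 0.015     ]] [[0.60202644 0.010472   0.015     ]]
```

View pics/z1.png

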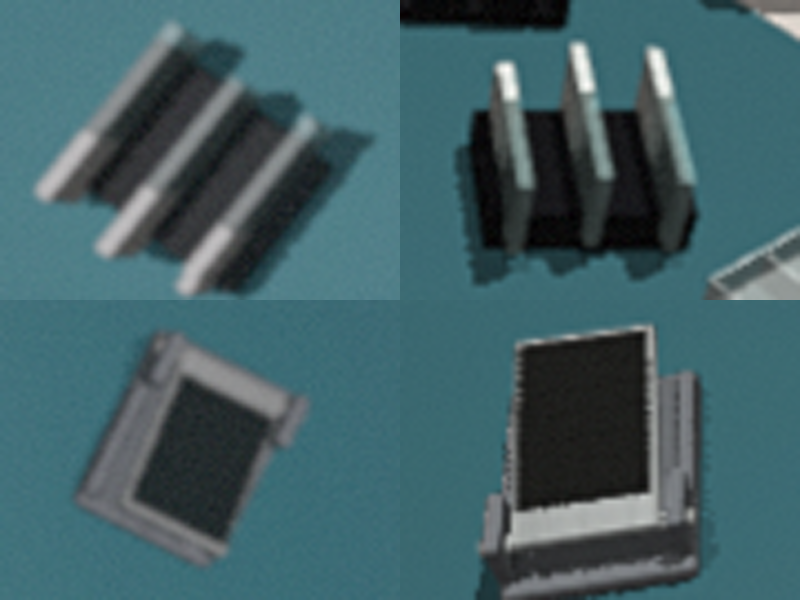

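The wanted rack is the one holding slides, at top-view (177,220); the empty rack lies farther left. All three frosted ends point down-left in the top view. The foot switch's cheeks, which mark the hinge end, are on the far side, so the toe points towards the robot. The notch is not resolved yet, so I'll look closer with the wrist camera.

```bash
python3 - <<'E'
from h import *
import pickle
c=manip.camera("wrist"); M=c["mount"]
tgt=np.array([.545,.262,.05])
def look(tgt,hd,tilt,dist,flip):
    hd=np.array([*hd,0])/np.hypot(*hd); b=np.sin(tilt)*hd+np.cos(tilt)*np.array([0,0,1.])
    f=-b; y=np.array([0,0,-1.])+0; y=y-f*(y@f); y/=np.linalg.norm(y); y*=flip; x=np.cross(y,f)
    C=np.eye(4);C[:3,:3]=np.c_[x,y,f];C[:3,3]=tgt+dist*b
    T=C@np.linalg.inv(M); return T[:3,3],R.from_matrix(T[:3,:3]).as_rotvec()
done=False
for hd in((-.99,-.12),(-.785,.62),(-.62,-.785)):
  for tilt in(.75,.6,.45):
    for flip in(1,-1):
      p,o=look(tgt,hd,tilt,.30,flip); q=manip.solve_ik(p,o)
      if q is not None and not done: 
        print(hd,tilt,flip,p,np.round(q,2)); done=True
        manip.move_to(p,o); c=cam("wrist"); cv2.imwrite("pics/w1.png",c["image"][:,:,::-1]); pickle.dump(c,open("w1.pkl","wb"))
print(manip.get_time())
manip.command_gripper(0.0)
p=np.array([.47,-.27,.24]); manip.move_to(p,down(np.pi/2)); c=cam("wrist"); cv2.imwrite("pics/w2.png",c["image"][:,:,::-1]); pickle.dump(c,open("w2.pkl","wb"))
print(manip.get_time(),manip.get_position())
E
```

```text
(-0.99, -0.12) 0.75 1 [0.40881019 0.24558936 0.14736088] [ 0.86  0.58  2.47  3.92  0.96 -1.64]
3.5167
7.6 [ 0.46999046 -0.26949416  0.23976045]
```

View pics/w1.png

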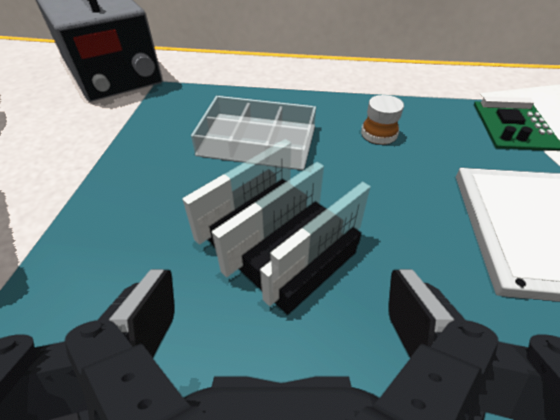

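View pics/w2.png

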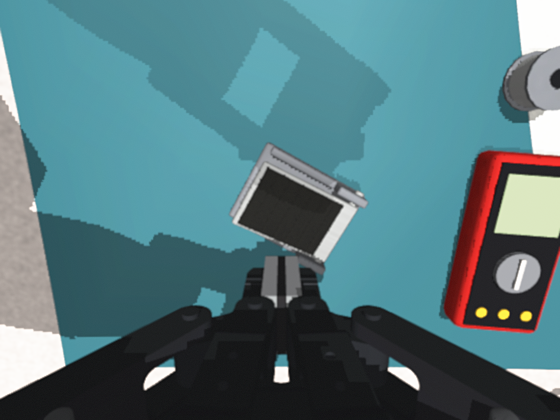

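w1 shows the notch at about (267,270), on the frosted end of the right-hand slide, the one farthest to the robot's right. w2 shows the treadle at about (290,210), with its toe on the left and the cheeks on the right at (350,192) and (312,262). I'll zoom in on both to get sharper pixels.

```bash
python3 - <<'E'
from h import *
import pickle
a=pickle.load(open("w1.pkl","rb"));b=pickle.load(open("w2.pkl","rb"))
z=lambda im,x,y:cv2.resize(im[y:y+150,x:x+133,::-1],(399,450),interpolation=cv2.INTER_CUBIC)
cv2.imwrite("pics/z2.png",np.hstack([z(a["image"],245,170),z(b["image"],235-10,135)]))
t=pickle.load(open("c0.pkl","rb"))["top"];t["T"]=t["cam_to_world"]
e=p2w(t,[[172.3,244.1],[199.8,207.5]],.066);print("top slide",e,np.linalg.norm(e[0]-e[1]))
e=p2w(a,[[273,246],[368,186],[310,228]],.066);print("w1 slide",e,np.linalg.norm(e[0]-e[1]))
e=p2w(b,[[267,167],[237,215]],.056);print("toe edge",e,np.linalg.norm(e[0]-e[1]))
e=p2w(b,[[343,205],[317,257]],.042);print("hinge edge",e);e=p2w(b,[[352,193],[312,262]],.042);print("cheeks",e)
t=p2w(t,[[248.5,169],[299,168],[302,227],[249.5,229]],.014);print("box",t,t.mean(0))
E
```

```text
top slide [[0.48470046 0.25940072 0.066     ]
 [0.5692078  0.19417355 0.066     ]] 0.10675239452017199
w1 slide [[0.49607104 0.26281627 0.066     ]
 [0.56702834 0.19354101 0.066     ]
 [0.51591878 0.23792047 0.066     ]] 0.09916652320647855
toe edge [[ 0.45729634 -0.24661889  0.056     ]
 [ 0.43047225 -0.28904178  0.056     ]] 0.05019196356139343
hinge edge [[ 0.52576663 -0.28350606  0.042     ]
 [ 0.50345993 -0.3346395   0.042     ]]
cheeks [[ 0.5333502  -0.27229308  0.042     ]
 [ 0.49882606 -0.33978527  0.042     ]]
box [[ 0.668418    0.08000272  0.014     ]
 [ 0.66791337 -0.04757669  0.014     ]
 [ 0.51852648 -0.05045956  0.014     ]
 [ 0.51703815  0.08084786  0.014     ]] [0.592974   0.01570358 0.014     ]
```

View pics/z2.png

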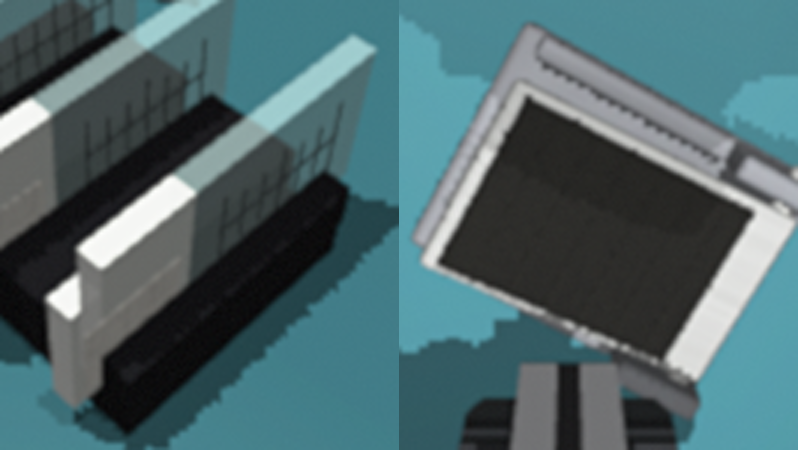

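```bash
python3 - <<'E'
from h import *
import pickle
a=pickle.load(open("w1.pkl","rb"));b=pickle.load(open("w2.pkl","rb"))
f=lambda P,o:(np.array(P,float)+.5)/3-.5+o
e=p2w(a,f([[91.5,259],[185,182],[363.5,43]],[245,170]),.066);print("slide",e,np.linalg.norm(np.diff(e,axis=0),axis=1),"want 32,73")
u=(e[0]-e[2])/np.linalg.norm(e[0]-e[2]);print(u, e[2]+u*.0575,e[1]-u*.0155,"yaw",np.arctan2(u[1],u[0]))
# other slides: middle one boundary
m=p2w(a,f([[36,112]],[245,170]),.066);print("mid slide bdry dist",m-e[1])
g=[225,135]
t=p2w(b,f([[125,95],[40,262]],g),.058);h=p2w(b,f([[355,213],[265,362]],g),.043);k=p2w(b,f([[398,225],[300,383]],g),.04)
for n,q in(("toe",t),("rub",h),("end",k)):print(n,q.round(4).tolist(),q.mean(0),np.linalg.norm(q[0]-q[1]))
d=k.mean(0)-t.mean(0);print(np.linalg.norm(d),np.arctan2(d[1],d[0]))
B=p2w(b,f([[133,25],[15,238]],g),.02);print("base toe-end",B,B.mean(0))
E
```

```text
slide [[0.48765514 0.26015214 0.066     ]
 [0.51334596 0.2404471  0.066     ]
 [0.56927039 0.1952152  0.066     ]] [0.03237757 0.07192681] want 32,73
[-0.78252763  0.62261585  0.        ] [0.52427505 0.23101562 0.066     ] [0.52547514 0.23079655 0.066     ] yaw 2.469511552013937
mid slide bdry dist [[0.01904325 0.04019866 0.        ]]
toe [[0.4568, -0.2458, 0.058], [0.4314, -0.2949, 0.058]] [ 0.44411052 -0.27031097  0.058     ] 0.05530347161988938
rub [[0.5256, -0.2839, 0.043], [0.4995, -0.3325, 0.043]] [ 0.5125709  -0.30820031  0.043     ] 0.05521305139921235
end [[0.5395, -0.2885, 0.04], [0.5112, -0.341, 0.04]] [ 0.52534399 -0.31471904  0.04      ] 0.059668769636756464
0.09431305183379844 -0.5002845732851974
base toe-end [[ 0.45794449 -0.22967807  0.02      ]
 [ 0.41869076 -0.29849118  0.02      ]] [ 0.43831763 -0.26408463  0.02      ]
```

The slide pose checks out: edge lengths 32.4/71.9 against 32/73 mm, and slot pitch 44.5 against 44 mm. The tread measures 55 mm wide against 56. I'll press the treadle now.

```bash
cat >> h.py <<'E'
O=np.array([.5249,.2309,.014]); YAW=2.4695; BOX=np.array([.593,.0157,.015])
GP=np.array([.033,0,.047])  # TCP in slide frame when grasped
def pose(o,Rs,s):
    Rt=np.array([[-s,0,0],[0,s,0],[0,0,-1.]]); return o+Rs@GP, R.from_matrix(Rs@Rt).as_rotvec()
def final(yaw,th,h,s):
    Rs=(R.from_euler("z",yaw)*R.from_euler("x",th)).as_matrix()
    return pose(BOX+[0,0,h]-Rs@np.array([.0365,.004,.017]),Rs,s)
E
python3 - <<'E'
from h import *
lum=lambda:p_(cam("top"))
def p_(c):
    u,v=w2p(c,BOX)[0].astype(int); return c["image"][v-8:v+8,u-8:u+8].mean().round(1)
print("light",lum())
P=np.array([.457,-.277]); manip.move_to([*P,.12],down(np.pi/2)); manip.servo_line([*P,.085],rate=.1)
f0=manip.get_contact_force()
z=.082
while z>.05:
    manip.servo_line([*P,z],rate=.05); f=manip.get_contact_force()-f0
    print(round(z,4),manip.get_position()[2].round(4),f.round(1))
    if f[2]>14: break
    z-=.0025
manip.hold(.2);print((manip.get_contact_force()-f0).round(1))
manip.servo_line([*P,.12],rate=.12)
print("light",lum(),manip.get_time())
q0=manip.get_joint_positions()
Rs=R.from_euler("z",YAW).as_matrix()
for s in(1,-1):
    p,o=pose(O,Rs,s); q=manip.solve_ik(p,o); print(s,p,None if q is None else np.round(q,2))
    for th in(60,):
      for y in np.arange(-180,180,30):
        p,o=final(np.radians(y),np.radians(th),.095,s); q=manip.solve_ik(p,o)
        if q is not None: print("  ",s,th,y,p.round(3),np.round(q,2))
E
```

```text
light 193.1
0.082 0.0824 [ 0.3  0.4 -0.1]
0.0795 0.0796 [0.6 0.5 1.9]
0.077 0.077 [0.2 0.2 2.9]
0.0745 0.0744 [ 0.2 -0.   3.3]
0.072 0.0718 [-0.5  0.6  4.2]
0.0695 0.0694 [-0.5  1.   4.8]
0.067 0.067 [-1.   0.7  4. ]
0.0645 0.0646 [-1.7  1.5  4.7]
0.062 0.0622 [-1.5  1.9  5.4]
0.0595 0.0613 [-6.3  4.7 26.5]
[-5.8  4.6 26. ]
light 192.4 12.1
1 [0.49907683 0.25144662 0.061     ] None
   1 60 -180 [0.596 0.044 0.122] [ 0.43  0.84  1.63 -0.93  1.4   2.53]
-1 [0.49907683 0.25144662 0.061     ] [ 0.45  0.62  1.87 -0.    0.65 -0.45]
   -1 60 -180 [0.596 0.044 0.122] [ 0.43  0.84  1.63 -0.93  1.4  -0.61]
   -1 60 -120 [0.571 0.033 0.122] [ 0.37  0.68  2.23  4.17  0.91 -0.23]
   -1 60 -90 [0.565 0.019 0.122] [ 0.02  0.68  2.37  3.17  0.95 -0.  ]
   -1 60 -60 [0.567 0.005 0.122] [-0.35  0.68  2.26  2.16  0.92  0.2 ]
   -1 60 -30 [ 0.576 -0.007  0.122] [-0.47  0.72  1.99  1.38  1.08  0.49]
   -1 60 0 [ 0.59  -0.012  0.122] [-0.43  0.82  1.68  0.93  1.38  0.59]
   -1 60 30 [ 0.604 -0.01   0.122] [-0.31  0.94  1.38  0.63  1.7   0.52]
   -1 60 60 [ 0.615 -0.001  0.122] [-0.16  1.03  1.16  0.34  1.95  0.32]
   -1 60 90 [0.621 0.012 0.122] [0.   1.07 1.06 0.   2.06 0.  ]
   -1 60 120 [0.619 0.027 0.122] [ 0.16  1.04  1.13 -0.34  1.97 -0.32]
   -1 60 150 [0.61  0.038 0.122] [ 0.31  0.95  1.34 -0.63  1.72 -0.54]
```

The treadle reached its stop: the fingertips are at 39 mm, and the force jumped from 5 to 26 N. Next I'll go over the slide and check the alignment with the wrist camera before descending.

```bash
python3 - <<'E'
from h import *
import pickle
Rs=R.from_euler("z",YAW).as_matrix(); p,o=pose(O,Rs,-1)
manip.command_gripper(.025,60)
manip.move_to(p+[0,0,.13],o); manip.servo_line(p+[0,0,.075],rate=.12); manip.hold(.2)
c=cam("wrist"); pickle.dump(c,open("w3.pkl","wb")); im=c["image"][:,:,::-1].copy()
Q=np.array([[x,y,.052] for x,y in((.0475,.004),(.0475,-.004),(-.0575,-.004),(-.0575,.004))])
px=w2p(c,O+Q@Rs.T); print(px.round(1), manip.get_time(), manip.get_position()-p, manip.get_width())
for q in px: cv2.drawMarker(im,tuple(int(round(x)) for x in q),(0,0,255),0,7,1)
cv2.imwrite("pics/w3.png",im)
t=cam("top"); pickle.dump(t,open("t3.pkl","wb"))
E
```

```text
[[272.8 212.9]
 [287.3 212.9]
 [286.5 373.6]
 [273.8 373.6]] 15.25 [0.00045701 0.00022313 0.0758023 ] 0.02565848891027377
```

View pics/w3.png

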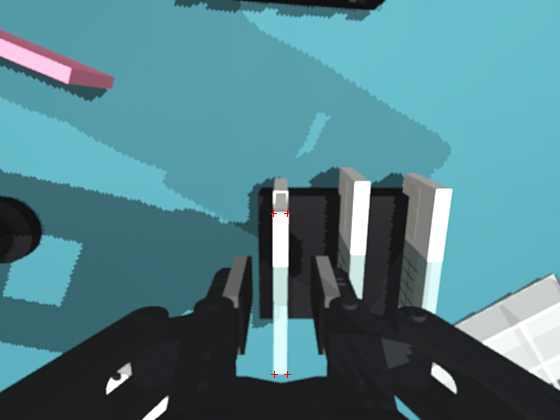

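The prediction (marks at (273,213) and (287,213)) sits right on the slide's top edge, centred between the fingers, with the notch at (280,200). I'll grasp and lift it, then carry it over.

```bash
python3 - <<'E'
from h import *
import pickle
Rs=R.from_euler("z",YAW).as_matrix(); p,o=pose(O,Rs,-1)
manip.servo_line(p,o,rate=.06); print("f",manip.get_contact_force().round(1))
manip.command_gripper(.0,60); print("w",manip.get_width(),manip.get_grip_force(),manip.get_contact_force().round(1))
manip.servo_line(p+[0,0,.03],rate=.04); print("w",manip.get_width(),manip.get_contact_force().round(1))
manip.servo_line(p+[0,0,.14],rate=.12)
th=np.radians(62)
manip.move_to(*final(YAW,th,.17,-1)); manip.hold(.2)
c=cam("wrist");s=cam("scene");t=cam("top")
pickle.dump((c,s,t),open("w4.pkl","wb"))
fp,fo=final(YAW,th,.17,-1)
print("t",manip.get_time(),"w",manip.get_width(),manip.get_grip_force(),manip.get_position()-fp)
z=lambda im,x,y,w,h:cv2.resize(im[y:y+h,x:x+w,::-1],(400,300),interpolation=cv2.INTER_CUBIC)
u=w2p(s,BOX+[0,0,.15])[0].astype(int)
b=s["image"]; 
cv2.imwrite("pics/w4.png",np.vstack([np.hstack([z(c["image"],0,0,560,420),z(b,max(u[0]-110,0),max(u[1]-100,0),240,180)]),np.hstack([z(t["image"],120,130,200,150),z(b,310,125,100,75)])]))
E
```

```text
f [-0.2 -0.9 -0.1]
w 0.00697004858043774 59.09374237060547 [-1.4 -0.4  4.8]
w 0.006705785190550772 [-0.1 -0.5 -1.4]
t 20.275 w 0.006666816901909094 58.560887575149536 [-6.04965309e-05  4.83327516e-04  8.69963767e-04]
```

View pics/w4.png

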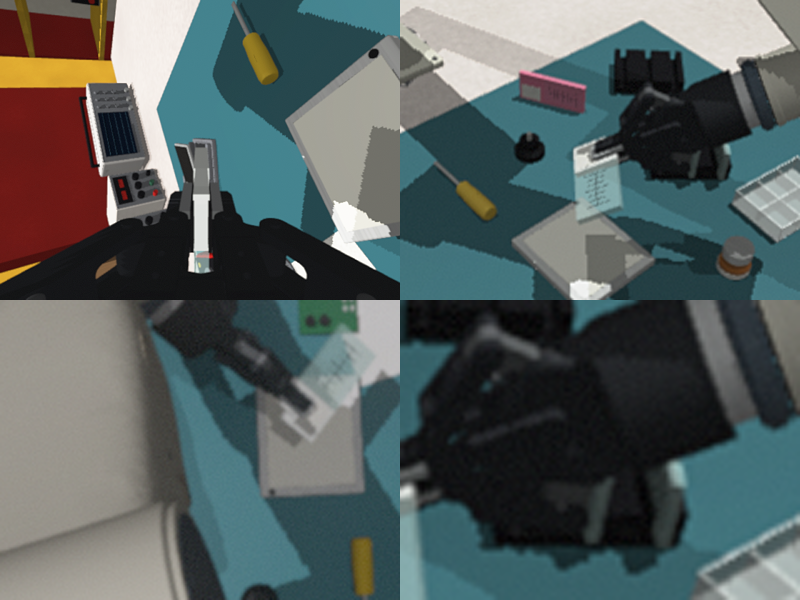

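```bash
python3 - <<'E'
from h import *
import pickle
t0=pickle.load(open("c0.pkl","rb"))["top"]; t3=pickle.load(open("t3.pkl","rb")); c,s,t=pickle.load(open("w4.pkl","rb"))
for n,(x,y,w,h) in dict(box=(245,163,62,70),foot=(370,205,65,65)).items():
    d=np.abs(t3["image"][y:y+h,x:x+w].astype(int)-t0["image"][y:y+h,x:x+w]).max(2); print(n,d.mean().round(1),d.max(),np.argwhere(d>50)[:8].tolist(),(d>50).sum())
z=lambda im,x,y,w,h:cv2.resize(im[y:y+h,x:x+w,::-1],(400,300),interpolation=cv2.INTER_CUBIC)
fp,fo=final(YAW,np.radians(62),.17,-1); Rs=(R.from_euler("z",YAW)*R.from_euler("x",np.radians(62))).as_matrix()
o=BOX+[0,0,.17]-Rs@np.array([.0365,.004,.017])
L=np.array([[-.0575,.004,0],[.0575,.004,0],[.0575,.004,.042],[-.0575,.004,.052],[.0365,.004,.017]])
ims=[]
for k in(s,t):
    im=k["image"].copy(); px=w2p(k,o+L@Rs.T); m=px.mean(0).astype(int); print(px.round(0).tolist())
    big=cv2.resize(im[m[1]-60:m[1]+60,m[0]-80:m[0]+80,::-1],(400,300),interpolation=cv2.INTER_CUBIC)
    for q in (px-m+[80,60])*2.5: cv2.drawMarker(big,tuple(int(v) for v in q),(0,0,255),0,10,1)
    ims.append(big)
f=lambda k:z(k["image"],240,158,80,60)
cv2.imwrite("pics/z5.png",np.vstack([np.hstack(ims),np.hstack([z(t0["image"],238,160,80,75),z(t3["image"],238,160,80,75)])]))
E
```

```text
box 5.7 65 [[57, 2], [58, 2], [59, 0], [59, 1], [59, 3], [59, 4], [60, 1], [60, 2]] 61
foot 4.3 16 [] 0
[[288.0, 211.0], [286.0, 168.0], [305.0, 161.0], [314.0, 202.0], [294.0, 172.0]]
[[308.0, 158.0], [275.0, 202.0], [261.0, 190.0], [291.0, 142.0], [275.0, 189.0]]
```

View pics/z5.png

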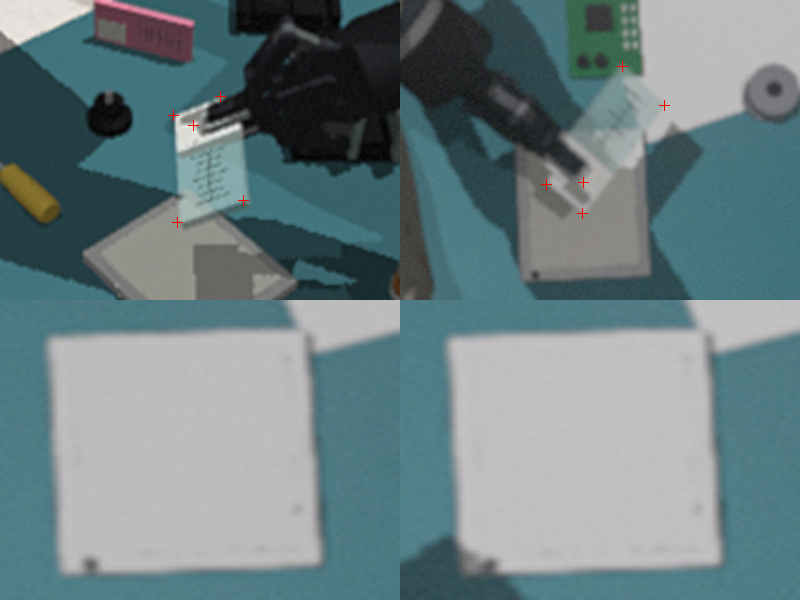

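The held slide matches the predicted pose to within a few pixels in both views, with the label up. The spares still stand, and the treadle region is back as it was. The panel's brightness hasn't changed, but the treadle's travel and its hard stop confirm the press. I'll lower to hand height, check, and hand in.

```bash
python3 - <<'E'
from h import *
for h in(.145,.12,.095):
    p,o=final(YAW,np.radians(62),h,-1); manip.servo_line(p,o,rate=.08); print(manip.get_contact_force().round(1))
manip.hold(.8)
print(manip.get_position()-p,manip.get_width(),manip.get_grip_force(),np.abs(manip.get_joint_vel()).max(),manip.get_contact_force().round(1),manip.get_time())
s=cam("scene"); Rs=R.from_euler("z",YAW)*R.from_euler("x",np.radians(62)); print(w2p(s,BOX+[0,0,.095]))
cv2.imwrite("pics/end.png",s["image"][:,:,::-1])
E
```

```text
[-0.2 -0.1 -0.6]
[-0.9 -0.2 -0.8]
[ 0.  -1.1 -0.6]
[-1.56264148e-06  1.17421968e-05  5.93873338e-06] 0.006663851226028763 58.56148838996887 0.0012261791782432684 [ 0.1 -0.3 -1. ] 22.4667
[[292.79532674 198.67358753]]
```

View pics/end.png

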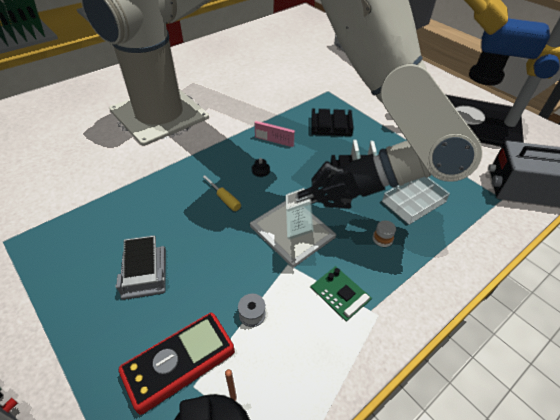

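The slide is held steady over the light box, with its label at about (293,199), and everything else is undisturbed. Handing in.

```bash
python3 -c "
from rig import manip
print(manip.sign_off())"
```

```text
the job is handed in; nothing more can be done
None
```

I pressed the treadle to its hard stop (26 N) and let it up, lifted the notched slide out by its frosted end, and handed in at about 22 s with it held label-up (62° from upright), 95 mm above the middle of the light box; the pictures never showed the panel brighten, so that the light is on rests on the felt stop alone.

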